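# Rehang the lift-off gate of a sample bottle rack

### The arm

A 7-joint arm with a two-finger parallel gripper is mounted at the origin on the work surface; the furniture and walls round the work are solid. World frame = base frame: x ahead of the robot, y to its left, z up, the work surface at z = 0. Lengths are in m, angles in rad, forces in N, time in s.
With the tool pointing down it reaches from about 0.425 to 0.875 m from the base axis. Payload 8.4 kg.
Tool frame: the origin (TCP) lies at the very end of the fingers, on their centre line; the grasp point (between the pads) lies behind it (pinch_z is the z of the grasp point in the tool frame, in m); z points along the fingers, y is the direction in which the jaws open and shut (so a half turn about z gives the same grasp; the last joint's range is limited). The gripper opens to 85 mm and grips with 20 to 120 N. Pads are 22 mm wide; open, the fingers measure 114 mm over their backs; the gripper's body (76 mm by 85 mm) begins 54 mm behind the grasp point. The pads swing forward as they close: fully open they stand 13 mm farther back than shut.
Start: joints at [-1.42, 0.333, 0.04, 1.465, -0.013, 1.343, -0.059], TCP at [0.161, 0.63, 0.231] pointing down, gripper open.
Joint ranges: [-2.58, 2.58], [-0.38, 2.09], [-1.3, 1.39], [0.25, 2.4], [-1.5, 4.64], [0.08, 2.09], [-2.65, 2.65]. Speed limits (rad/s): [2.22, 2.22, 2.79, 2.79, 3.14, 3.14, 3.14].

### API

Orientations are given as a rotation vector (axis times angle).
In Python, from station import get_obs, read_camera, camera_info, job_done, search_frame, outline_of, pinch_z gives the robot as it stands.
- The arm moves only by the tool step_arm, never from a script. Its arguments are lists of equal length, an entry for each row: "hand": the closure in counts, from 0 (fully open) to 255 (shut); "translation": the shift along the tool's x, y, z in m, a list of three; "turn": the turn, a rotation vector about the tool's x, y, z in degrees, a list of three. In form: {"hand": [hand, ...], "translation": [[x, y, z], ...], "turn": [[rx, ry, rz], ...]}. A call has 1 to 5 rows; each row is the pose to reach, as a shift and turn from the pose commanded when the call began, along the tool's axes at that moment; what a row does not reach only later rows make up. A row lasts 1/12 s, in which the tool goes at most 41.7 mm and 7.16 degrees, less where a joint would pass 70% of its speed; a pose out of reach is approached as far as the arm can. A call with a gripper value outside its range is refused whole. The fingers move at their own pace and stop on an object; the grip force is fixed at half the most. Time passes only in rows, so rows that repeat a pose let the fingers close. It gives the time, the measured TCP pose, the force and the opening at its end, in the units of the state.
- get_obs(): the state, without advancing time (a new reading comes with each control period).
- read_camera(name): name is "scene" or "top" or "wrist"; returns (picture, depth): 420x560x3 uint8, red, green, blue; 420x560 float32, m along the optical axis (not along the pixel's ray), 0 where there is no reading.
- camera_info(name): a dict with "mtx" (3x3 intrinsics, pixels), "rvec" (rotation vector, rad) and "tvec" (3), from world to camera coordinates, as OpenCV has them. Camera axes: x right, y down, z forward; pixel columns grow to the right and rows downward; lengths in m; the calibration is good to about 2 mm. The wrist camera is an equidistant fisheye: a pixel r from the principal point sees the ray r / f radians off the axis. A picture is of the moment at which its call begins: read the wrist's pose just before it. camera_info takes no time and is no camera call; for the wrist camera it gives the pose at the moment of the call.
- job_done(): hands the job in, once; it reports no verdict.
Trained networks look in the newest picture that a camera, given by its name, has taken for a name from the list of things; names that differ only in an ending like _2 or _b are one class to them, and where a whole thing is asked for, a point or a joint stands for the part that bears it (a point fixed in the world has none). Each returns a list of dicts, best first, with "confidence" (0 to 1); they miss things now and then, are a little off and sometimes report something else, mostly with a low value. They report only what shows in the picture. A call takes as long as a camera call.
- search_frame(query, camera): "extent" ([left, top, right, bottom] in pixels, round what is visible of it).
- outline_of(query, camera): "pixels" (420x560 bool, what is visible of it) and "extent" ([left, top, right, bottom] in pixels, round what is visible of it).
The state is a dict: "time_s": time; "joint_positions": joint angles; "dq": joint speeds; "joint_torque": joint torques, N m; "tool_pos": TCP position; "orientation": TCP orientation; "force": force on the tool from outside, world axes, zero at the start; "ft_torque": the same for the moment, N m; "finger_gap": finger opening in m.
Only numpy, scipy, OpenCV 4.12 (cv2) and the standard library are available. Lean on these libraries where they do the work, as an engineer would, in place of code of your own. Each camera call takes 0.05 s, during which the arm holds its last target.

### The job

Take the loose gate out of its parking stand and hang it, swung open, on the bottle rack's hinge post, so that both knuckles drop fully over the two upright pins at the same time; then swing it shut so that its tongue goes under the keeper hood and rests against the stop, and let go. The hinge post may be clamped anywhere in its slot, so feel for the pins and do it gently, without forcing the gate or dropping it, and do not disturb the bottles in the rack or the other things on the bench.

Things in the scene. Friction and masses are not known exactly. Their poses are not given: they have to be found in the camera images.
- bottle_rack: Fixed grey steel bottle rack, open-topped, base 110 x 210 x 6 mm, bar rails to 92 mm high at back and sides; the gate closes its front. Origin: centre of the underside; x to its back, -x to its front (robot side), y left, z up; yaw within 0.2 rad. Front left: dark hinge post 14 x 24 mm, 110 mm high; front right: keeper.
- hinge_nominal (a point): Point at rack (-70, 85, 30) mm, rack axes: mid-range of the pin axis, at the top face of the lower arm, where the lower knuckle's underside rests when home. The post is clamped firmly in a slot along rack y: the true pin axis is anywhere within 9 mm either way of this point along rack y (exact in x, z), different every time.
- pin_line (a point): Point 16 mm above hinge_nominal, level with the lower pin's top. Two upright pins on one vertical axis, 17 mm in front of the post's face: 8 mm diameter, 16 mm tall, last 2.5 mm tapered to 5.6 mm. Each stands on a round-ended arm of the post, 26 mm wide, 8 mm thick, top faces 30 and 100 mm above the bench. Shifts with the post are not shown by this point.
- keeper (a point): Rack (-65, -83, 69) mm: front face of the keeper's stop plate (rack y -103 to -63 mm), which the tongue touches when shut. Above it a hood reaches 22 mm forward, underside 81 mm, top 87 mm above the bench; it stops the gate being hung or lifted off while shut.
- gate: Loose steel barred gate, 0.2 to 0.42 kg, 10 mm thick, starting upright in the stand, knuckles away from the robot. Origin: on the knuckle axis at the lower knuckle's underside; x to its free end, z up. Rails z 0-10 and 70-80 mm, to x = 135 mm. Shut, its x is rack -y, its -y face (outer) faces the robot; it opens clockwise from above, swings freely, stays where left.
- top_knuckle (a point): Gate (0, 0, 70) mm: on the knuckle axis, underside of the upper knuckle (the lower one's is at gate z = 0). Both knuckles are upright rings, outside diameter 18 mm, hole 10 mm, 10 mm tall.
- gate_tab (a point): Point to grip: gate (70, 0, 103) mm, in the grip tab on the top rail: x 48 to 92 mm, z 80 to 121 mm, 10 mm thick, over the centre of mass. Gate axes.
- gate_end (a point): End of the gate's tongue, gate (172, 0, 39) mm; the tongue spans x 135 to 172, z 34 to 44 mm. The play in the knuckles lets it sag up to about 5 mm.
- parking_stand: Fixed stand, base 120 x 80 x 8 mm, with two forks 65 mm high, each with a slot 13 mm wide and its floor 20 mm above the bench, that hold the gate's bottom rail; lift the gate straight up at least 50 mm to clear them. Origin: centre of the underside; x along the slots, away from the robot.
- bottle_a: Bystander: small clear sample bottle with a red cap, 42 mm wide, 78 mm tall, standing in the rack towards its right. Origin: centre of the underside.
- bottle_b: Bystander: small clear sample bottle with a black cap, 42 mm wide, 78 mm tall, standing in the rack towards its left. Origin: centre of the underside.
- jar: Bystander: white lidded jar, 68 mm wide, 94 mm tall, on the bench behind the rack. Origin: centre of the underside.
- beaker: Bystander: clear beaker, 54 mm wide, 68 mm tall, on the bench to the left of the rack. Origin: centre of the underside.

How it is judged:
On the way, in this order (a step that is already met when the one before it is completed fails the run):
1. the gate hangs fully down on both pins while standing open (more than 0.35 rad from shut) (z of gate in the frame of hinge_nominal between -0.004 and 0.004 m and x of gate in the frame of hinge_nominal between -0.006 and 0.006 m and y of gate in the frame of hinge_nominal between -0.0118 and 0.0118 m and angle between gate's own z axis and vertical below 0.07 rad and angle between the x axis of gate and the y axis of bottle_rack, either way round above 0.35 rad), for 0.2 s.
2. the gate is shut, tongue under the hood (z of gate in the frame of hinge_nominal between -0.004 and 0.004 m and x of gate in the frame of hinge_nominal between -0.006 and 0.006 m and y of gate in the frame of hinge_nominal between -0.0118 and 0.0118 m and angle between gate's own z axis and vertical below 0.07 rad and angle between the x axis of gate and the y axis of bottle_rack, either way round below 0.06 rad and y of gate_end in the frame of bottle_rack below -0.05 m), for 0.2 s.
At the end, for the whole second after the job is handed in: The gate hangs on both pins, its knuckle point within 4 mm in height, 6 mm front to back and 11.8 mm along the slot of hinge_nominal, upright within 0.07 rad (it sags a little), shut within 0.06 rad with the tongue at the keeper side, and at rest (all of step 2 and linear speed of gate below 0.02 m/s and angular speed of gate below 0.1 rad/s); the robot touches nothing.
It fails at once if the gate is forced or dropped against the rack or its hinge post (more than 40 N) (contact force between gate and bottle_rack above 40 N).
It fails at once if a bystander (either bottle, jar, beaker) is shoved more than 20 mm or tipped (distance of any of bottle_a, bottle_b, jar, beaker from where it was at the start of the episode above 0.02 m or angle between any of bottle_a, bottle_b, jar, beaker's own z axis and vertical above 0.3 rad).
It also fails if it takes over 61 s, if anything falls off the work surface, if the arm or the gripper's body presses on something with over 40 N, if the wrist force passes 120 N, or if a joint passes its speed limit or range.

## Working session

There is one attempt and no reset: what is moved stays moved. The work goes in short steps, Python scripts to look and compute and a tool call to move; the robot and the scene stay as the last step left them, time stands still between calls to the robot, and variables do not carry over. Pictures are saved under pics/ and viewed, and the job is handed in when it is done.

Besides the shell and the picture viewer there is one more tool, called after "Request:" as name(argument=value, ...), one argument or row to a line, values as JSON. step_arm: Moves the arm, as the interface text tells. Its arguments: {"type":"object","properties":{"hand":{"type":"array","items":{"type":"number"}},"translation":{"type":"array","items":{"type":"array","items":{"type":"number"}}},"turn":{"type":"array","items":{"type":"array","items":{"type":"number"}}}},"required":["hand","translation","turn"]}

```bash
ls; mkdir -p pics; cat > h.py <<'E'
import numpy as np, cv2
from station import *
from scipy.spatial.transform import Rotation as R
def cam(n):
    i=camera_info(n); return np.array(i["mtx"]),R.from_rotvec(np.ravel(i["rvec"])).as_matrix(),np.ravel(i["tvec"])
def cloud(n,d,c=None):
    K,Rm,t=c or cam(n)
    v,u=np.mgrid[:420,:560]
    if n!="wrist":
        x=(u-K[0,2])/K[0,0];y=(v-K[1,2])/K[1,1]
    else:
        a=(u-K[0,2])/K[0,0];b=(v-K[1,2])/K[1,1];r=np.hypot(a,b)+1e-9
        x=np.tan(r)*a/r;y=np.tan(r)*b/r
    P=np.stack([x*d,y*d,d],-1)
    return (P-t)@Rm
def proj(n,p,c=None):
    K,Rm,t=c or cam(n)
    q=Rm@np.asarray(p)+t
    if n=="wrist":
        r=np.hypot(q[0],q[1]);th=np.arctan2(r,q[2]);return np.array([K[0,2]+K[0,0]*th*q[0]/r,K[1,2]+K[1,1]*th*q[1]/r])
    return np.array([K[0,2]+K[0,0]*q[0]/q[2],K[1,2]+K[1,1]*q[1]/q[2]])
def save(f,im): cv2.imwrite("pics/"+f,cv2.cvtColor(im,cv2.COLOR_RGB2BGR))
E
python3 - <<'E'
from h import *
print(get_obs(),pinch_z if not callable(pinch_z) else pinch_z())
for n in["scene","top","wrist"]:
    im,d=read_camera(n); save(n+"0.png",im); np.savez(""+n+"0.npz",im=im,d=d,K=cam(n)[0],R=cam(n)[1],t=cam(n)[2])
    c=cam(n); print(n,c[0].tolist(),(-c[1].T@c[2]).round(3),c[1][2].round(3))
E
```

```text
pics
{'time_s': 0.0, 'joint_positions': array([-1.42016715,  0.33389074,  0.0398541 ,  1.4662978 , -0.01341215,
        1.3432513 , -0.05852043]), 'dq': array([ 9.24988592e-04,  1.80724140e-03, -7.70294732e-04,  1.94235573e-03,
        3.25483370e-04, -9.78768362e-05,  1.54722496e-03]), 'joint_torque': array([-1.94610930e-04, -6.58571076e+01,  1.36515006e+00, -4.05537236e+01,
        1.66519114e-02,  1.30707555e-02, -1.49963097e-05]), 'tool_pos': array([0.16060509, 0.62937984, 0.23042101]), 'orientation': array([-3.91431830e-01, -3.11700131e+00,  2.47814701e-03]), 'force': array([0.09331678, 0.39967333, 0.54374395]), 'ft_torque': array([0.0062941 , 0.02584249, 0.03847587]), 'finger_gap': 0.08523599839735688} -0.0187
scene [[418.2587947096553, 0.0, 277.71066730931193], [0.0, 418.2587947096553, 217.32647520362877], [0.0, 0.0, 1.0]] [0.527 0.618 0.773] [ 0.09 -0.62 -0.78]
top [[450.15797695758044, 0.0, 279.84279583080615], [0.0, 450.15797695758044, 214.5450450153046], [0.0, 0.0, 1.0]] [0.544 0.092 1.059] [ 0.049 -0.017 -0.999]
wrist [[325.19226210127806, 0.0, 272.1270793589232], [0.0, 325.19226210127806, 205.3697862652731], [0.0, 0.0, 1.0]] [0.081 0.65  0.373] [ 0.311 -0.08  -0.947]
```

View pics/scene0.png

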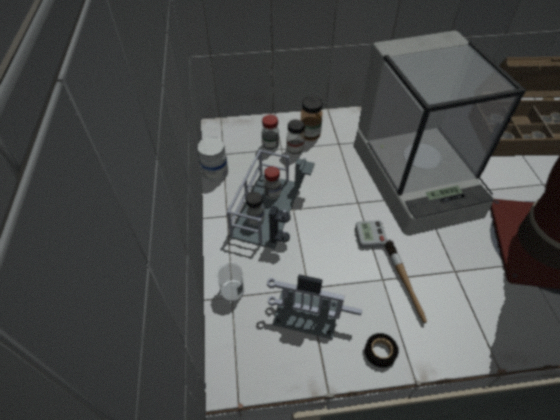

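View pics/top0.png

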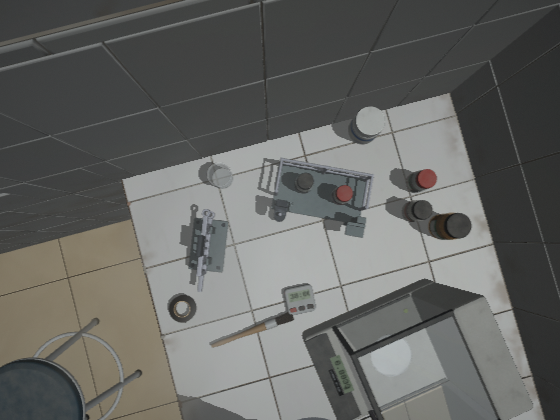

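View pics/wrist0.png

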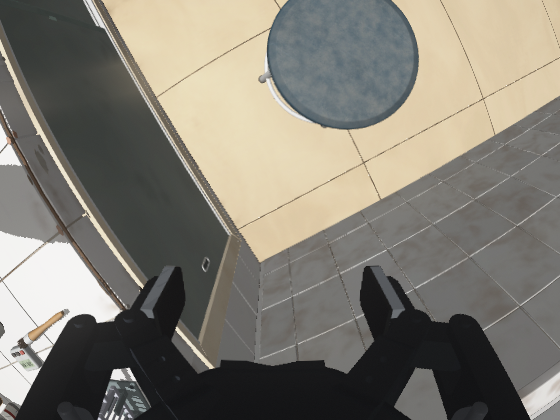

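The pictures show the rack around (320,195) in the top view, with the hinge post at (280,212) and the keeper at (356,228). The gate is in its stand at (205,250), with the knuckles at the top of the picture. The beaker is at (220,175).

```bash
python3 - <<'E'
from h import *
f=np.load("top0.npz");P=cloud("top",f["d"],(f["K"],f["R"],f["t"]));im=f["im"]
for n in["top","scene"]:
  f2=np.load(n+"0.npz")
  PP=cloud(n,f2["d"],(f2["K"],f2["R"],f2["t"]))
  read_camera(n)
  for q in["bottle_rack","gate","top_knuckle","gate_tab","gate_end","hinge_nominal","pin_line","keeper","parking_stand","beaker","jar","bottle_a"]:
    r=search_frame(q,n)
    for x in r[:2]:
        e=x["extent"];u,v=int((e[0]+e[2])/2),int((e[1]+e[3])/2)
        print(n,q,round(x["confidence"],2),np.round(e),PP[min(v,419),min(u,559)].round(3))
big=cv2.resize(im[140:320,150:400],None,fx=3.2,fy=3.2,interpolation=cv2.INTER_CUBIC)
save("top0big.png",np.clip(big.astype(float)*1.3,0,255).astype(np.uint8))
f=np.load("scene0.npz");im=f["im"]
big=cv2.resize(im[130:340,190:380],None,fx=2.8,fy=2.8,interpolation=cv2.INTER_CUBIC)
save("scene0big.png",np.clip(big.astype(float)*1.6,0,255).astype(np.uint8))
E
```

```text
top bottle_rack 0.89 [274. 160. 374. 234.] [ 0.64  -0.027  0.007]
top gate 0.84 [194. 209. 213. 298.] [0.51  0.239 0.097]
top top_knuckle 0.7 [194. 208. 210. 292.] [0.519 0.238 0.132]
top gate_tab 0.81 [199. 212. 214. 289.] [0.514 0.243 0.032]
top gate_end 0.96 [194. 212. 214. 294.] [0.51  0.247 0.033]
top gate_end 0.59 [330. 189. 350. 205.] [ 0.633 -0.053  0.084]
top hinge_nominal 0.72 [270. 157. 375. 236.] [ 0.64  -0.025  0.005]
top pin_line 0.97 [275. 157. 371. 237.] [ 0.637 -0.025  0.007]
top keeper 0.98 [271. 157. 374. 238.] [ 0.637 -0.025  0.007]
top keeper 0.35 [195. 208. 214. 294.] [0.512 0.247 0.034]
top parking_stand 0.83 [189. 216. 230. 270.] [0.53  0.237 0.025]
top parking_stand 0.22 [272. 160. 376. 235.] [ 0.637 -0.027  0.004]
top beaker 0.84 [205. 163. 229. 187.] [0.692 0.222 0.004]
top beaker 0.72 [272. 159. 375. 236.] [ 0.637 -0.027  0.004]
top jar 0.84 [347. 106. 387. 146.] [ 0.785 -0.114  0.092]
top jar 0.38 [194. 208. 212. 292.] [0.517 0.238 0.117]
top bottle_a 0.82 [330. 188. 352. 203.] [ 0.635 -0.058  0.082]
top bottle_a 0.67 [292. 171. 312. 196.] [0.661 0.03  0.
[... 188 characters left out ...]
 0.081]
scene gate_tab 0.93 [270. 278. 365. 318.] [0.508 0.206 0.006]
scene gate_end 0.97 [266. 274. 364. 318.] [0.516 0.248 0.095]
scene hinge_nominal 0.82 [226. 149. 315. 252.] [ 0.642 -0.043  0.006]
scene pin_line 0.87 [229. 146. 313. 248.] [ 0.642 -0.042  0.018]
scene keeper 0.94 [226. 151. 311. 245.] [ 0.648 -0.046  0.009]
scene parking_stand 0.68 [273. 291. 338. 339.] [0.529 0.248 0.008]
scene beaker 0.89 [214. 260. 243. 302.] [0.697 0.19  0.004]
scene jar 0.65 [197. 134. 229. 180.] [ 0.785 -0.092  0.088]
scene jar 0.33 [245. 189. 264. 225.] [0.665 0.036 0.069]
scene bottle_a 0.91 [265. 167. 281. 200.] [ 0.636 -0.053  0.056]
scene bottle_a 0.79 [246. 192. 264. 227.] [0.663 0.037 0.063]
```

View pics/top0big.png

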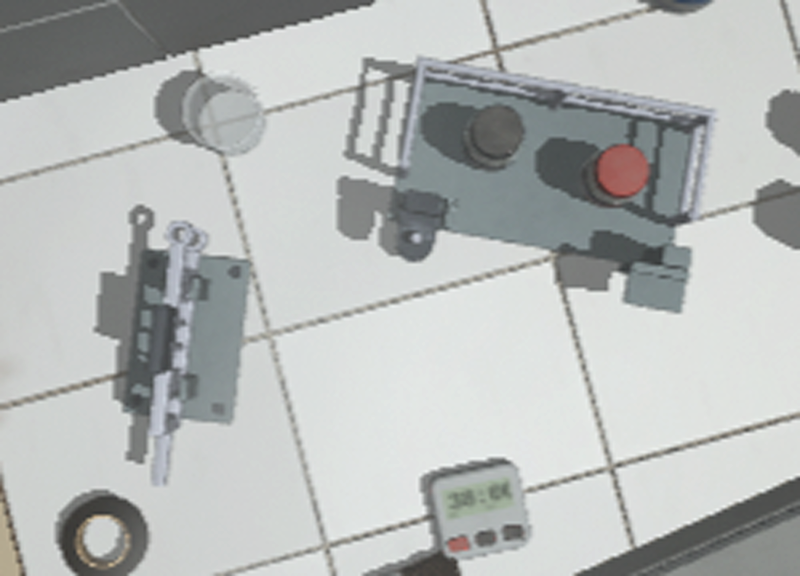

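View pics/scene0big.png

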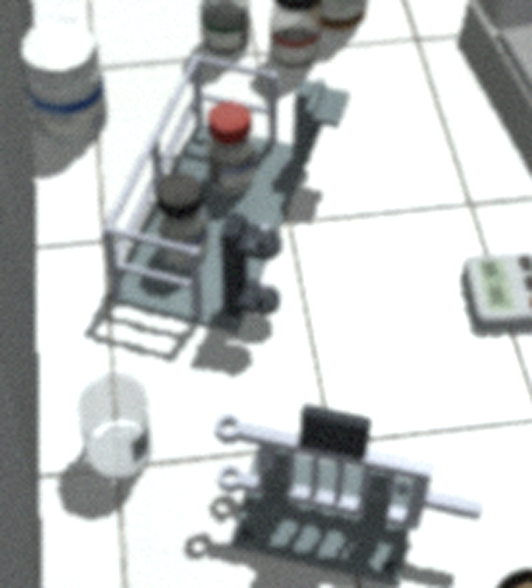

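```bash
python3 - <<'E'
from h import *
for n in["top","scene"]:
  f=np.load(n+"0.npz");P=cloud(n,f["d"],(f["K"],f["R"],f["t"]))
  Q=P.reshape(-1,3)
  bx=(Q[:,0]>.5)&(Q[:,0]<.76)&(Q[:,1]<.16)&(Q[:,1]>-.18)
  print(n,"bench z",np.median(Q[(abs(Q[:,0]-.5)<.04)&(abs(Q[:,1]-.05)<.05)][:,2]))
  for lo,hi,nm in[(.003,.012,"plate"),(.082,.1,"rails/keeper/post"),(.1,.125,"post")]:
    S=Q[bx&(Q[:,2]>lo)&(Q[:,2]<hi)]
    print(nm,len(S),S.min(0).round(3),S.max(0).round(3))
    if nm=="plate": 
        r=cv2.minAreaRect((S[:,:2]*1000).astype(np.float32));print(r)
  G=Q[(Q[:,0]>.38)&(Q[:,0]<.65)&(Q[:,1]>.17)&(Q[:,1]<.32)&(Q[:,2]>.05)&(Q[:,2]<.17)]
  for lo,hi in[(.05,.07),(.085,.105),(.105,.125),(.125,.16)]:
    s=G[(G[:,2]>lo)&(G[:,2]<hi)]
    if len(s)>5:
      m=s[:,:2].mean(0);w,v=np.linalg.eigh(np.cov((s[:,:2]-m).T));a=v[:,1]*np.sign(v[0,1]);t=(s[:,:2]-m)@a
      print("gate",lo,hi,len(s),m.round(4),"yaw",np.degrees(np.arctan2(a[1],a[0])).round(2),"t",t.min().round(4),t.max().round(4),"sd",np.sqrt(w[0]).round(4),np.median(s[:,2]).round(4))
# maps of heights around post
f=np.load("top0.npz");P=cloud("top",f["d"],(f["K"],f["R"],f["t"]))
print("u 270..290, v 200..222 heights mm")
for v in range(196,224): print(v,(P[v,268:296,2]*1000).round().astype(int).tolist())
E
```

```text
top bench z -0.00027304580714976963
plate 3232 [ 0.501 -0.18   0.003] [0.759 0.159 0.012]
((629.8333740234375, -10.599075317382812), (257.8374938964844, 338.28192138671875), 0.0889820083975792)
rails/keeper/post 1177 [ 0.543 -0.127  0.082] [0.76 0.16 0.1 ]
post 169 [0.58  0.061 0.1  ] [0.76  0.16  0.124]
gate 0.05 0.07 169 [0.4862 0.2439] yaw -8.7 t -0.0618 0.0872 sd 0.006 0.0636
gate 0.085 0.105 268 [0.5358 0.2404] yaw -6.15 t -0.0748 0.0682 sd 0.0035 0.0996
gate 0.105 0.125 31 [0.5278 0.2374] yaw -5.05 t -0.0219 0.0199 sd 0.0009 0.1154
gate 0.125 0.16 125 [0.5261 0.2413] yaw -5.61 t -0.0213 0.022 sd 0.0031 0.1401
scene bench z -1.5508566045992218e-05
plate 1651 [ 0.501 -0.177  0.003] [0.759 0.158 0.012]
((630.0005493164062, -8.955215454101562), (336.012451171875, 256.76165771484375), 89.71919250488281)
rails/keeper/post 979 [ 0.545 -0.128  0.082] [0.76  0.157 0.1  ]
post 172 [0.581 0.061 0.1  ] [0.759 0.159 0.123]
gate 0.05 0.07 411 [0.4986 0.2486] yaw -5.0 t -0.072 0.0774 sd 0.0059 0.0628
gate 0.085 0.105 504 [0.5354 0.2433] yaw -6.51 t -0.0725 0.0702 sd 0.0036 0.0987
gate 0.105 0
[... 2595 characters left out ...]
 100, 100, 102, 101, 2, 0, -1, 2, 1, -4, -1, 2, -4, -2, 1]
218 [-1, 0, 0, -2, 0, -1, 32, 98, 98, 99, 100, 99, 97, 99, 99, 102, -4, -1, 1, -1, 0, -1, -2, 0, -2, 1, -3, 1]
219 [0, -1, -1, 0, 0, -1, -2, 31, 97, 100, 98, 101, 97, 99, 98, 34, -2, 1, 1, -2, -1, 2, -1, -3, -1, 0, 4, -2]
220 [-1, 0, -3, 0, 0, 2, 1, -1, 29, 31, 98, 99, 100, 31, 31, -1, 0, -1, -1, 0, 2, 0, 0, -1, 1, -1, -1, 1]
221 [-2, -2, -1, 0, 1, -4, 1, -4, 3, 30, 31, 28, 31, -1, 2, -1, 1, 1, -2, -4, 0, -1, -2, 0, -2, -3, 2, -1]
222 [1, -1, -2, -3, -1, -2, -1, -1, -1, 1059, 0, -3, 1, -1, 1, 3, 0, 3, 2, 1, -1, 1, 3, 2, 0, 0, -2, -3]
223 [4, 0, 0, 2, -1, 1, 2, -2, -2, -1, -3, -1, -1, 3, -2, 0, -2, 1, 3, 3, -3, -2, -4, 3, 1, 0, 2, -3]
```

```bash
cat > fit.py <<'E'
from h import *
from scipy.optimize import least_squares
for n in["top","scene"]:
  f=np.load(n+"0.npz");P=cloud(n,f["d"],(f["K"],f["R"],f["t"]));Q=P.reshape(-1,3);z=Q[:,2]
  loc=(abs(Q[:,0]-.607)<.03)&(abs(Q[:,1]-.075)<.03)
  for lo,hi in[(.095,.105),(.106,.1125),(.113,.125)]:
    S=Q[loc&(z>lo)&(z<hi)]; 
    if len(S): print(n,lo,len(S),S.mean(0).round(4),S.min(0).round(3),S.max(0).round(3))
  # plate: fit rectangle edges (110x210) on local z 3..10 
  R_=(Q[:,0]>.56)&(Q[:,0]<.75)&(Q[:,1]>-.14)&(Q[:,1]<.1)
  rail=Q[R_&(z>.08)&(z<.1)]
  # back rail: line fit by ransac on high x
  best=None;rng=np.random.default_rng(0);X=rail[:,:2]
  for _ in range(2000):
    a,b=X[rng.choice(len(X),2,False)]
    d=b-a;L=np.hypot(*d)
    if L<.08: continue
    nrm=np.array([-d[1],d[0]])/L;e=abs((X-a)@nrm)<.0025
    if best is None or e.sum()>best.sum():best=e
  S=X[best];m=S.mean(0);w,v=np.linalg.eigh(np.cov((S-m).T));a=v[:,1]*np.sign(v[1,1])
  t=(S-m)@a
  print(n,"backrail",len(S),m.round(4),"yaw",np.degrees(np.arctan2(-a[0],a[1])).round(2),"ends",(m+a*t.min()).round(4),(m+a*t.max()).round(4))
  k=Q[(Q[:,0]>.52)&(Q[:,0]<.61)&(Q[:,1]>-.14)&(Q[:,1]<-.05)&(z>.075)&(z<.1)]
  print("keeper",len(k),k.mean(0).round(4),cv2.minAreaRect((k[:,:2]*1000).astype(np.float32)))
E
python3 fit.py
```

```text
top 0.095 146 [0.596  0.0766 0.0999] [0.58  0.063 0.095] [0.612 0.088 0.104]
top 0.106 65 [0.6158 0.0731 0.1098] [0.609 0.061 0.107] [0.624 0.084 0.112]
top 0.113 15 [0.5996 0.0765 0.1149] [0.59  0.07  0.113] [0.617 0.08  0.119]
top backrail 216 [ 0.6945 -0.0277] yaw -9.75 ends [ 0.6775 -0.1268] [0.7122 0.0753]
keeper 327 [ 0.5657 -0.0883  0.0884] ((579.0601806640625, -88.66560363769531), (40.36360168457031, 67.41283416748047), 78.63300323486328)
scene 0.095 155 [0.5998 0.0797 0.0997] [0.581 0.062 0.095] [0.623 0.09  0.105]
scene 0.106 75 [0.6135 0.0746 0.1096] [0.591 0.061 0.106] [0.624 0.085 0.112]
scene 0.113 9 [0.5935 0.077  0.115 ] [0.591 0.074 0.113] [0.597 0.08  0.117]
scene backrail 177 [ 0.6971 -0.0164] yaw -10.56 ends [ 0.677  -0.1245] [0.7145 0.0768]
keeper 251 [ 0.5691 -0.0873  0.0876] ((579.667724609375, -88.88207244873047), (43.80799865722656, 66.51438903808594), 81.36982727050781)
```

```bash
cat >> h.py <<'E'
def toolto(p=None,yawdeg=None,o=None):
    """delta in tool axes to reach world p with tool down, tool-y heading yawdeg"""
    o=o or get_obs();R0=R.from_rotvec(o["orientation"]);t0=np.array(o["tool_pos"])
    p=t0 if p is None else np.array(p)
    tr=R0.inv().apply(p-t0)
    y=np.radians(yawdeg);ya=np.array([np.cos(y),np.sin(y),0]);za=np.array([0,0,-1.]);xa=np.cross(ya,za)
    R1=R.from_matrix(np.stack([xa,ya,za],1))
    return tr.round(4),np.degrees((R0.inv()*R1).as_rotvec()).round(2)
E
python3 - <<'E'
from h import *
for n in["top","scene"]:
  f=np.load(n+"0.npz");P=cloud(n,f["d"],(f["K"],f["R"],f["t"]));Q=P.reshape(-1,3);z=Q[:,2]
  l=(abs(Q[:,0]-.527)<.04)&(abs(Q[:,1]-.243)<.02)&(z>.136)&(z<.148)
  print(n,l.sum(),Q[l].mean(0),cv2.minAreaRect((Q[l][:,:2]*1000).astype(np.float32)))
  l=(abs(Q[:,0]-.597)<.018)&(abs(Q[:,1]-.236)<.02)&(z>.09)&(z<.11)
  print("knuckle",Q[l].mean(0),Q[l].max(0),Q[l].min(0))
print(get_obs()["time_s"],toolto([.527,.243,.20],84.2))
E
```

```text
top 108 [0.52613441 0.24186432 0.14026087] ((526.461669921875, 242.18568420410156), (10.192859649658203, 43.354679107666016), 83.2674789428711)
knuckle [0.59149932 0.23459433 0.09938824] [0.6034025  0.2417112  0.10343801] [0.57980489 0.22675299 0.09424172]
scene 138 [0.52724075 0.24343079 0.14007207] ((527.652587890625, 242.40093994140625), (11.00636100769043, 42.95949935913086), 85.29441833496094)
knuckle [0.59256589 0.2362667  0.0978644 ] [0.60467794 0.24390418 0.10205527] [0.57908094 0.2258012  0.09070825]
1.45 (array([-0.4506, -0.2842,  0.0313]), array([ 0.  , -0.  , -8.52]))
```

Request:
step_arm(
  hand=[0,0,0,0,0],
  translation=[
    [-0.45,-0.284,0.0],
    [-0.45,-0.284,0.0],
    [-0.45,-0.284,0.0],
    [-0.45,-0.284,0.0],
    [-0.45,-0.284,0.0],
  ],
  turn=[
    [0,0,-8.5],
    [0,0,-8.5],
    [0,0,-8.5],
    [0,0,-8.5],
    [0,0,-8.5],
  ],
)

```text
time_s: 1.87
tool_pos: [0.305, 0.4769, 0.2315]
orientation: [0.159, 3.137, 0.001]
force: [0.2, 0.6, 1.1]
finger_gap: 0.0851
```

```bash
python3 -c "
from h import *
o=get_obs();print(o['time_s'],o['tool_pos'],o['joint_positions'].round(2),toolto([.527,.2423,.20],84.2))"
```

```text
1.8667 [0.30502643 0.47687587 0.23150073] [-1.19  0.16  0.12  1.68 -0.02  1.3   0.41] (array([-0.2446, -0.2109,  0.0314]), array([ 0.03,  0.  , -0.01]))
```

Request:
step_arm(
  hand=[0,0,0,0,0],
  translation=[
    [-0.2446,-0.2113,0.0],
    [-0.2446,-0.2113,0.0],
    [-0.2446,-0.2113,0.0],
    [-0.2446,-0.2113,0.0],
    [-0.2446,-0.2113,0.0],
  ],
  turn=[
    [0,0,35],
    [0,0,35],
    [0,0,35],
    [0,0,35],
    [0,0,35],
  ],
)

```text
time_s: 2.28
tool_pos: [0.4481, 0.3253, 0.2317]
orientation: [1.105, 2.941, 0.001]
force: [-0.0, 1.2, 0.1]
finger_gap: 0.0856
```

```bash
python3 -c "
from h import *
o=get_obs();print(o['time_s'],o['tool_pos'],o['joint_positions'].round(2),toolto([.527,.2423,.20],-95.8))"
```

```text
2.2833 [0.44806393 0.32534272 0.23170255] [-0.99  0.13  0.32  1.72 -0.04  1.3   0.18] (array([-0.1141, -0.0106,  0.0317]), array([ 1.0000e-02, -6.0000e-02,  1.4462e+02]))
```

Request:
step_arm(
  hand=[0,0,0,0,0],
  translation=[
    [-0.114,-0.0106,0.0],
    [-0.114,-0.0106,0.0],
    [-0.114,-0.0106,0.0],
    [-0.114,-0.0106,0.0],
    [-0.114,-0.0106,0.0],
  ],
  turn=[
    [0,0,144.6],
    [0,0,144.6],
    [0,0,144.6],
    [0,0,144.6],
    [0,0,144.6],
  ],
)

```text
time_s: 2.7
tool_pos: [0.5279, 0.2418, 0.2314]
orientation: [1.961, 2.454, -0.0]
force: [-0.4, 1.5, -0.3]
finger_gap: 0.0852
```

```bash
python3 -c "
from h import *
o=get_obs();print(o['time_s'],o['tool_pos'],o['joint_positions'].round(2),toolto([.527,.2423,.20],-95.8))"
```

```text
2.7 [0.52792819 0.24182213 0.23142781] [-0.9   0.2   0.46  1.66 -0.09  1.3  -0.21] (array([ 0.0007, -0.0008,  0.0314]), array([6.0000e-02, 1.0000e-02, 1.0854e+02]))
```

Request:
step_arm(
  hand=[0,0,0,0,0],
  translation=[
    [0.0,0.0,0.0],
    [0.0,0.0,0.0],
    [0.0,0.0,0.0],
    [0.0,0.0,0.0],
    [0.0,0.0,0.0],
  ],
  turn=[
    [0,0,108.5],
    [0,0,108.5],
    [0,0,108.5],
    [0,0,108.5],
    [0,0,108.5],
  ],
)

```text
time_s: 3.12
tool_pos: [0.5263, 0.2445, 0.2314]
orientation: [-2.616, -1.739, -0.0]
force: [-0.7, -0.2, 0.2]
finger_gap: 0.0851
```

Request:
step_arm(
  hand=[0,0,0,0,0],
  translation=[
    [0.0,0.0,0.0],
    [0.0,0.0,0.0],
    [0.0,0.0,0.0],
    [0.0,0.0,0.0],
    [0.0,0.0,0.0],
  ],
  turn=[
    [0,0,72.8],
    [0,0,72.8],
    [0,0,72.8],
    [0,0,72.8],
    [0,0,72.8],
  ],
)

```text
time_s: 3.53
tool_pos: [0.5263, 0.2445, 0.2314]
orientation: [-3.024, -0.85, -0.0]
force: [0.1, 1.2, 0.4]
finger_gap: 0.0854
```

Request:
step_arm(
  hand=[0,0,0,0,0],
  translation=[
    [0.0,0.0,0.0],
    [0.0,0.0,0.0],
    [0.0,0.0,0.0],
    [0.0,0.0,0.0],
    [0.0,0.0,0.0],
  ],
  turn=[
    [0,0,37.0],
    [0,0,37.0],
    [0,0,37.0],
    [0,0,37.0],
    [0,0,37.0],
  ],
)

```text
time_s: 3.95
tool_pos: [0.5263, 0.2445, 0.2314]
orientation: [-3.139, 0.121, -0.0]
force: [-0.5, -0.3, -0.6]
finger_gap: 0.0853
```

```bash
python3 -c "
from h import *
o=get_obs();print(o['time_s'],o['tool_pos'],o['joint_positions'].round(2),toolto([.527,.2423,.20],-95.8))
c=cam('wrist');im,d=read_camera('wrist');save('w1.png',im);np.savez('w1.npz',im=im,d=d,K=c[0],R=c[1],t=c[2])
"
```

```text
3.95 [0.52629183 0.24454413 0.2314065 ] [-1.08  0.22  0.67  1.67 -0.14  1.31 -2.04] (array([0.0009, 0.0022, 0.0314]), array([-0.01, -0.  ,  1.4 ]))
```

View pics/w1.png

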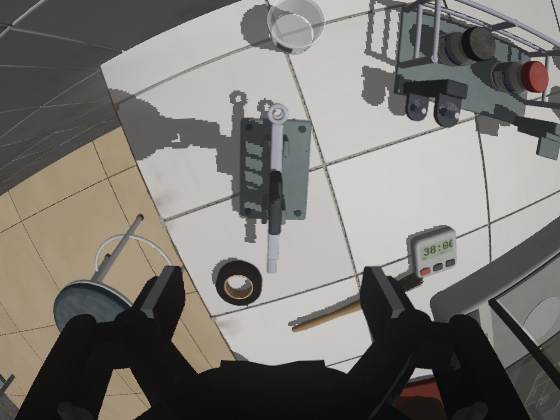

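The wrist view shows the tab at about (276,203), the top knuckle at (279,113), the upper pin at about (447,116) and the lower pin at (417,108). The fingers straddle the gate.

```bash
python3 - <<'E'
from h import *
f=np.load("w1.npz");P=cloud("wrist",f["d"],(f["K"],f["R"],f["t"]));Q=P.reshape(-1,3);z=Q[:,2]
def rep(nm,c,r,lo,hi):
  l=(abs(Q[:,0]-c[0])<r)&(abs(Q[:,1]-c[1])<r)&(z>lo)&(z<hi)
  print(nm,l.sum(),Q[l].mean(0).round(4),cv2.minAreaRect((Q[l][:,:2]*1000).astype(np.float32)) if l.sum()>3 else "")
rep("tab",(.527,.242),.035,.136,.148)
rep("kn",(.5945,.235),.014,.09,.115)
rep("pin",(.5935,.077),.012,.1125,.125)
rep("lowpin",(.5935,.077),.012,.042,.052)
rep("arm",(.5935,.077),.03,.096,.104)
rep("post",(.6165,.073),.03,.106,.1125)
rep("bench",(.5,.1),.02,-.02,.02)
g=(abs(Q[:,0]-.527)<.1)&(abs(Q[:,1]-.242)<.03)&(z>.09)&(z<.145)
S=Q[g][:,:2];m=S.mean(0);w,v=np.linalg.eigh(np.cov((S-m).T));print(np.degrees(np.arctan2(v[1,1],v[0,1])))
E
```

```text
tab 676 [0.5286 0.2428 0.1402] ((527.4962768554688, 242.8703155517578), (9.86780071258545, 43.017765045166016), 83.82933807373047)
kn 355 [0.5931 0.2359 0.0995] ((593.0908203125, 234.9623565673828), (24.94194793701172, 16.825439453125), 10.131013870239258)
pin 56 [0.593  0.0794 0.1148] ((592.7723999023438, 78.69232940673828), (6.9357829093933105, 6.747951984405518), 24.03485870361328)
lowpin 40 [0.5929 0.0791 0.0448] ((593.1722412109375, 79.42301177978516), (6.671379089355469, 6.904198169708252), 1.174306869506836)
arm 685 [0.5987 0.0802 0.0995] ((600.5208740234375, 76.96392822265625), (26.741159439086914, 40.702003479003906), 77.72328186035156)
post 375 [0.6146 0.0757 0.1092] ((605.9970092773438, 75.5963134765625), (24.875072479248047, 34.99171829223633), 81.6290512084961)
bench 902 [ 5.003e-01  1.003e-01 -5.000e-04] ((499.90655517578125, 100.02820587158203), (39.81267166137695, 39.69321823120117), 89.83057403564453)
173.727762728497
```

```bash
python3 -c "
from h import *
print(toolto([.5275,.2427,.107],-96.0))"
```

```text
(array([0.0014, 0.0018, 0.1244]), array([-0.01,  0.  ,  1.05]))
```

Request:
step_arm(
  hand=[0,0,0,0,0],
  translation=[
    [0.0014,0.0018,0.03],
    [0.0014,0.0018,0.06],
    [0.0014,0.0018,0.09],
    [0.0014,0.0018,0.11],
    [0.0014,0.0018,0.124],
  ],
  turn=[
    [0,0,1],
    [0,0,1],
    [0,0,1],
    [0,0,1],
    [0,0,1],
  ],
)

```text
time_s: 4.42
tool_pos: [0.5264, 0.2422, 0.1049]
orientation: [3.137, -0.133, -0.003]
force: [0.1, 0.7, -0.0]
finger_gap: 0.0854
```

Request:
step_arm(
  hand=[100,150,180,210,230],
  translation=[
    [0,0,0],
    [0,0,0],
    [0,0,0],
    [0,0,0],
    [0,0,0],
  ],
  turn=[
    [0,0,0],
    [0,0,0],
    [0,0,0],
    [0,0,0],
    [0,0,0],
  ],
)

```text
time_s: 4.83
tool_pos: [0.5282, 0.243, 0.1085]
orientation: [-3.137, 0.138, -0.002]
force: [0.7, 0.2, -0.9]
finger_gap: 0.0254
```

Request:
step_arm(
  hand=[255,255,255,255],
  translation=[
    [0,0,0],
    [0,0,0],
    [0,0,0],
    [0,0,0],
  ],
  turn=[
    [0,0,0],
    [0,0,0],
    [0,0,0],
    [0,0,0],
  ],
)

```text
time_s: 5.17
tool_pos: [0.5281, 0.2428, 0.1082]
orientation: [-3.138, 0.138, -0.002]
force: [-2.3, -0.7, 5.8]
finger_gap: 0.009
```

Request:
step_arm(
  hand=[255,255,255,255,255],
  translation=[
    [0,0,-0.005],
    [0,0,-0.015],
    [0,0,-0.03],
    [0,0,-0.045],
    [0,0,-0.06],
  ],
  turn=[
    [0,0,0],
    [0,0,0],
    [0,0,0],
    [0,0,0],
    [0,0,0],
  ],
)

```text
time_s: 5.58
tool_pos: [0.5273, 0.2423, 0.1683]
orientation: [3.138, -0.139, -0.001]
force: [0.6, -0.1, -3.9]
finger_gap: 0.0094
```

Request:
step_arm(
  hand=[255,255,255,255],
  translation=[
    [0,0,-0.008],
    [0,0,-0.012],
    [0,0,-0.012],
    [0,0,-0.012],
  ],
  turn=[
    [0,0,0],
    [0,0,0],
    [0,0,0],
    [0,0,0],
  ],
)

```text
time_s: 5.92
tool_pos: [0.5272, 0.2425, 0.1788]
orientation: [3.138, -0.138, -0.001]
force: [-1.1, 0.8, -3.9]
finger_gap: 0.0089
```

```bash
cat >> h.py <<'E'
def snap(n,tag):
    c=cam(n);o=get_obs();im,d=read_camera(n);save(tag+'.png',im);np.savez(tag+'.npz',im=im,d=d,K=c[0],R=c[1],t=c[2]);return im,d,cloud(n,d,c),o
E
python3 -c "
from h import *
im,d,P,o=snap('wrist','w2')
print(o['time_s'],o['tool_pos'],o['joint_positions'].round(2),o['force'])
"
```

```text
5.9167 [0.52722377 0.24254943 0.17882844] [-1.07  0.26  0.67  1.74 -0.17  1.21 -2.02] [-1.12279999  0.80280726 -3.86496858]
```

View pics/w2.png

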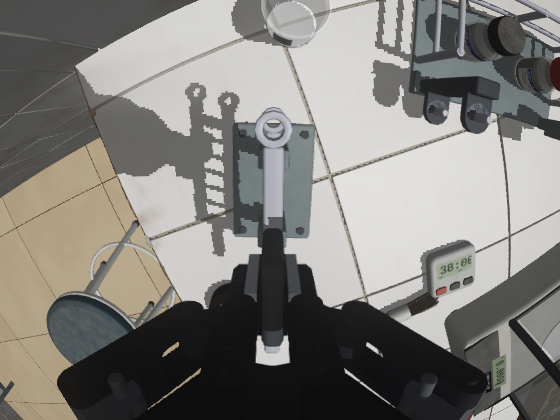

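The gate is held, with about 3.9 N of load, and has cleared the stand. The upper knuckle is at about (273,128) and the pins at (437,110) and (478,118). I'll measure both in this same view.

```bash
cat > meas.py <<'E'
from h import *
import sys
def circ(X):  # min enclosing circle in mm
    c,r=cv2.minEnclosingCircle((X*1000).astype(np.float32));return np.round(c,2),round(r,2)
def meas(tag,zg,kc,n="wrist"):
  f=np.load(tag+".npz");P=cloud(n,f["d"],(f["K"],f["R"],f["t"]));Q=P.reshape(-1,3);z=Q[:,2]
  for nm,zz in(("upper kn",zg+.08),("lower kn",zg+.01)):
    l=(np.hypot(Q[:,0]-kc[0],Q[:,1]-kc[1])<.014)&(abs(z-zz)<.0045)
    if l.sum()<6: print(nm,l.sum());continue
    S=Q[l]; m=S.mean(0)
    far=S[S[:,0]>kc[0]-.004]
    print(nm,l.sum(),m.round(4),"max",S.max(0).round(4),"min",S.min(0).round(4))
  g=(np.hypot(Q[:,0]-kc[0]+.035,Q[:,1]-kc[1])<.03)&(z>zg+.073)&(z<zg+.086)
  S=Q[g];m=S.mean(0);w,v=np.linalg.eigh(np.cov((S[:,:2]-m[:2]).T));a=v[:,1]*np.sign(v[0,1]);print("rail",g.sum(),"yaw",np.degrees(np.arctan2(a[1],a[0])).round(2), "dz/dx",np.polyfit(S[:,0],S[:,2],1)[0].round(4))
  for nm,lo,hi in(("pin",.1125,.125),("lowpin",.042,.052)):
    l=(np.hypot(Q[:,0]-.593,Q[:,1]-.079)<.009)&(z>lo)&(z<hi)
    if l.sum()>3:
      print(nm,l.sum(),Q[l].mean(0).round(4),circ(Q[l][:,:2]))
if __name__=="__main__": meas(sys.argv[1],float(sys.argv[2]),[float(sys.argv[3]),float(sys.argv[4])])
E
python3 meas.py w2 0.0905 .597 .2355
python3 - <<'E'
import cv2
im=cv2.imread("pics/w2.png")
cv2.imwrite("pics/w2k.png",cv2.resize(im[90:170,230:320],None,fx=7,fy=7,interpolation=cv2.INTER_CUBIC))
E
```

```text
upper kn 959 [0.594  0.2369 0.1699] max [0.6046 0.2456 0.1719] min [0.5832 0.2283 0.1661]
lower kn 249 [0.5923 0.2368 0.0999] max [0.6047 0.2436 0.1018] min [0.5841 0.2288 0.0961]
rail 1944 yaw -6.12 dz/dx -0.0235
pin 71 [0.5928 0.0792 0.1148] (array([592.65,  78.98]), 4.12)
lowpin 51 [0.5929 0.0792 0.0447] (array([592.85,  78.4 ]), 4.12)
```

View pics/w2k.png

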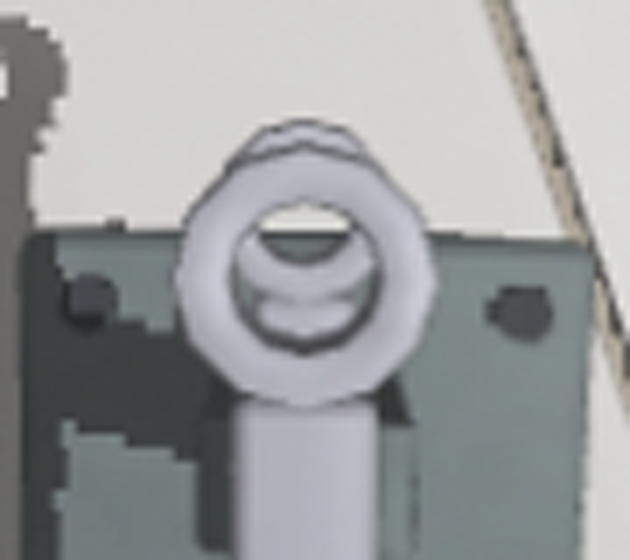

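```bash
python3 -c "
from h import *
o=get_obs();p=o['tool_pos']
print(p,toolto([p[0]-.0029,p[1]-.158,.165],-96.0))"
```

```text
[0.52705662 0.24247637 0.17849968] (array([0.011 , 0.1576, 0.0136]), array([0.05, 0.06, 0.95]))
```

Request:
step_arm(
  hand=[255,255,255,255,255],
  translation=[
    [0.003,0.03,0],
    [0.005,0.065,0],
    [0.008,0.1,0],
    [0.01,0.135,0.005],
    [0.011,0.1576,0.0136],
  ],
  turn=[
    [0,0,0],
    [0,0,0],
    [0,0,0],
    [0,0,0],
    [0,0,0],
  ],
)

```text
time_s: 6.38
tool_pos: [0.5248, 0.0836, 0.1662]
orientation: [-3.135, 0.139, -0.002]
force: [1.0, 2.9, -4.1]
finger_gap: 0.0091
```

Request:
step_arm(
  hand=[255,255,255,255],
  translation=[
    [0,0,0],
    [0,0,0],
    [0,0,0],
    [0,0,0],
  ],
  turn=[
    [0,0,0],
    [0,0,0],
    [0,0,0],
    [0,0,0],
  ],
)

```text
time_s: 6.72
tool_pos: [0.5246, 0.0859, 0.1655]
orientation: [3.138, -0.136, -0.001]
force: [1.0, -0.1, -3.7]
finger_gap: 0.0093
```

```bash
python3 -c "
from h import *
im,d,P,o=snap('wrist','w3')
print(o['time_s'],o['tool_pos'],o['joint_positions'].round(2),o['force'],o['dq'].round(3))
snap('top','t3');snap('scene','s3')
a=cv2.imread('pics/w3.png')
cv2.imwrite('pics/w3k.png',cv2.resize(a[60:180,200:340],None,fx=5.5,fy=5.5,interpolation=cv2.INTER_CUBIC))
"
python3 meas.py w3 0.0765 .593 .079
```

```text
6.7167 [0.52458446 0.08590836 0.16552518] [-0.93  0.16  0.75  1.87 -0.12  1.16 -1.79] [ 0.95913551 -0.09678231 -3.65773848] [-0.005 -0.001  0.    -0.005  0.002  0.001  0.002]
upper kn 1030 [0.5908 0.0809 0.1566] max [0.6024 0.0894 0.1587] min [0.5791 0.0721 0.1521]
lower kn 0
rail 1831 yaw -5.0 dz/dx -0.0145
pin 102 [0.5922 0.0785 0.1152] (array([592.68,  77.77]), 4.03)
```

View pics/w3k.png

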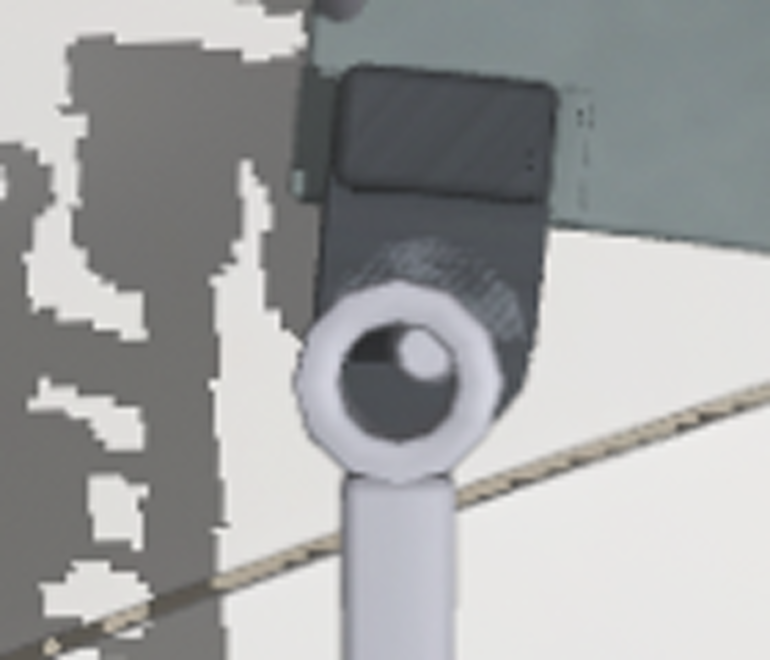

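View pics/s3.png

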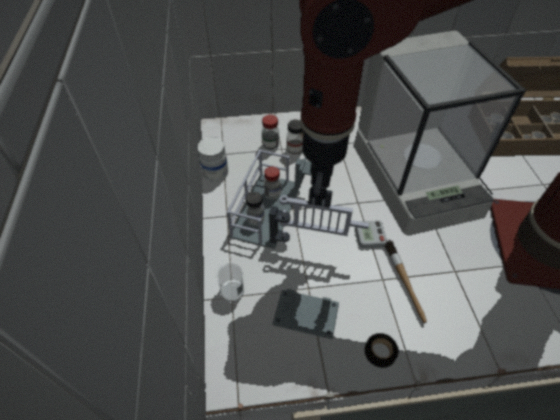

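```bash
cat > ray.py <<'E'
from h import *
def ray(tag,uv,zz,n="wrist"):
    f=np.load(tag+".npz");K,Rm,t=f["K"],f["R"],f["t"]
    a=(uv[0]-K[0,2])/K[0,0];b=(uv[1]-K[1,2])/K[1,1]
    if n=="wrist":
        r=np.hypot(a,b)+1e-12;d=np.array([np.sin(r)*a/r,np.sin(r)*b/r,np.cos(r)])
    else: d=np.array([a,b,1])
    d=Rm.T@d;c=-Rm.T@t;return c+d*(zz-c[2])/d[2]
E
python3 - <<'E'
from ray import *
k=ray("w3",(200+399.5/5.5-.4,60+382/5.5-.4),.157);p=ray("w3",(200+422/5.5-.4,60+352/5.5-.4),.116)
f=np.load("w3.npz");print("cam",-f["R"].T@f["t"],k.round(4),p.round(4),(p-k).round(4))
E
```

```text
cam [0.60756673 0.07919402 0.30787592] [0.5936 0.0805 0.157 ] [0.5929 0.0782 0.116 ] [-0.0008 -0.0023 -0.041 ]
```

```bash
python3 -c "
from h import *
o=get_obs();p=o['tool_pos']
print(p,toolto([p[0]-.0008,p[1]-.0023,p[2]-.0225],-95))"
```

```text
[0.5246761  0.08561981 0.16566224] (array([-0.0006,  0.0024,  0.0225]), array([0.02, 0.  , 0.04]))
```

Request:
step_arm(
  hand=[255,255,255,255,255],
  translation=[
    [-0.0006,0.0024,0.006],
    [-0.0006,0.0024,0.012],
    [-0.0006,0.0024,0.018],
    [-0.0006,0.0024,0.0225],
    [-0.0006,0.0024,0.0225],
  ],
  turn=[
    [0,0,0],
    [0,0,0],
    [0,0,0],
    [0,0,0],
    [0,0,0],
  ],
)

```text
time_s: 7.28
tool_pos: [0.523, 0.0822, 0.1418]
orientation: [3.138, -0.138, -0.003]
force: [0.3, 0.7, -4.4]
finger_gap: 0.0089
```

Request:
step_arm(
  hand=[255,255],
  translation=[
    [0,0,0],
    [0,0,0],
  ],
  turn=[
    [0,0,0],
    [0,0,0],
  ],
)

```text
time_s: 7.45
tool_pos: [0.524, 0.0823, 0.1433]
orientation: [3.138, -0.139, 0.0]
force: [-0.1, 0.1, -4.1]
finger_gap: 0.0091
```

```bash
python3 -c "
from h import *
im,d,P,o=snap('wrist','w4')
print(o['time_s'],o['tool_pos'],o['force'],o['dq'].round(3))
a=cv2.imread('pics/w4.png')
cv2.imwrite('pics/w4k.png',cv2.resize(a[90:160,230:320],None,fx=8,fy=8,interpolation=cv2.INTER_CUBIC))
"
python3 meas.py w4 0.055 .593 .079
```

```text
7.45 [0.52397862 0.082278   0.14330614] [-0.05173733  0.12693268 -4.10542857] [-0.001 -0.006  0.001 -0.007  0.001  0.001 -0.   ]
upper kn 1002 [0.5904 0.0772 0.1344] max [0.6018 0.0858 0.1366] min [0.5791 0.0684 0.1306]
lower kn 0
rail 1879 yaw -4.81 dz/dx -0.0194
pin 168 [0.593  0.0776 0.1152] (array([592.84,  77.62]), 4.07)
```

View pics/w4k.png

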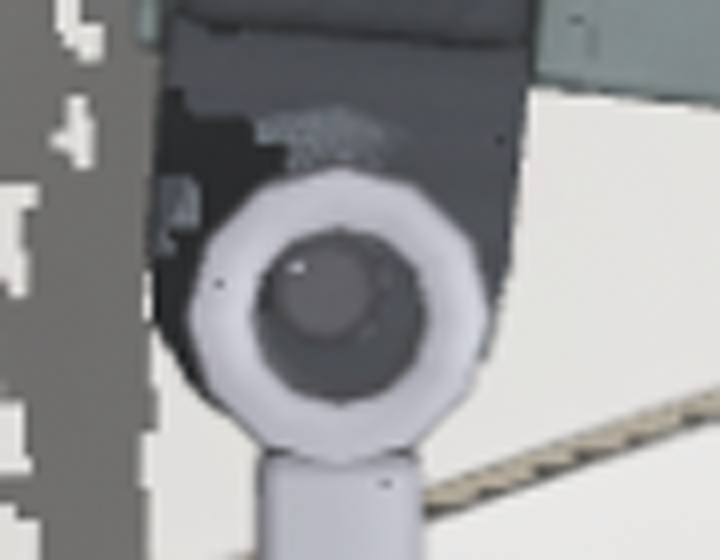

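```bash
python3 - <<'E'
from ray import *
k=ray("w4",(230+340/8-.44,90+316/8-.44),.135);p=ray("w4",(230+325/8-.44,90+291/8-.44),.116)
f=np.load("w4.npz");print("cam",-f["R"].T@f["t"],k.round(4),p.round(4),(p-k).round(4))
o=get_obs();q=o['tool_pos'];d=p-k
print(q,toolto([q[0]+d[0],q[1]+d[1],q[2]-.006],-95))
E
```

```text
cam [0.60686608 0.07539428 0.28569544] [0.593  0.0768 0.135 ] [0.593  0.0778 0.116 ] [-0.     0.001 -0.019]
[0.52403608 0.08229646 0.14344167] (array([-0.0001, -0.001 ,  0.006 ]), array([-0.01, -0.02, -0.06]))
```

Request:
step_arm(
  hand=[255,255,255,255,255],
  translation=[
    [0,-0.001,0.002],
    [0,-0.001,0.004],
    [0,-0.001,0.006],
    [0,-0.001,0.007],
    [0,-0.001,0.007],
  ],
  turn=[
    [0,0,0],
    [0,0,0],
    [0,0,0],
    [0,0,0],
    [0,0,0],
  ],
)

```text
time_s: 7.92
tool_pos: [0.5237, 0.0832, 0.1359]
orientation: [3.138, -0.139, -0.001]
force: [-0.9, 0.6, -3.8]
finger_gap: 0.0092
```

Request:
step_arm(
  hand=[255,255],
  translation=[
    [0,0,0],
    [0,0,0],
  ],
  turn=[
    [0,0,0],
    [0,0,0],
  ],
)

```text
time_s: 8.08
tool_pos: [0.524, 0.0833, 0.1363]
orientation: [3.138, -0.139, 0.0]
force: [0.1, 0.1, -3.8]
finger_gap: 0.0096
```

```bash
python3 -c "
from h import *
im,d,P,o=snap('wrist','w5')
print(o['time_s'],o['tool_pos'],o['force'],o['dq'].round(3))
a=cv2.imread('pics/w5.png')
cv2.imwrite('pics/w5k.png',cv2.resize(a[90:160,230:320],None,fx=8,fy=8,interpolation=cv2.INTER_CUBIC))
"
python3 meas.py w5 0.048 .593 .079
```

```text
8.0833 [0.52397392 0.08328789 0.13625842] [ 0.07290609  0.10498684 -3.81138952] [ 0.001  0.    -0.001  0.     0.     0.    -0.   ]
upper kn 1003 [0.5904 0.0782 0.1274] max [0.6018 0.0867 0.1297] min [0.5792 0.0694 0.1236]
lower kn 0
rail 1874 yaw -4.9 dz/dx -0.0175
pin 235 [0.5928 0.0778 0.1165] (array([594.93,  78.23]), 6.91)
```

View pics/w5k.png

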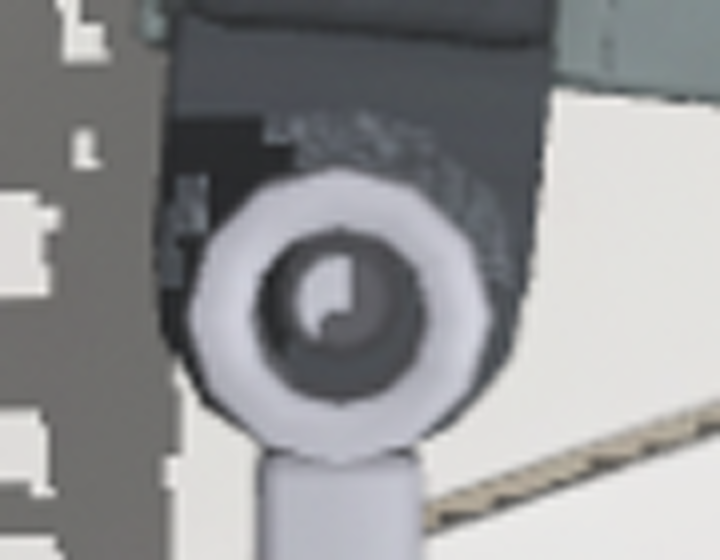

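```bash
python3 - <<'E'
from ray import *
k=ray("w5",(230+340/8-.44,90+316/8-.44),.128);p=ray("w5",(230+343/8-.44,90+299/8-.44),.116)
print(k.round(4),p.round(4),(p-k).round(4))
E
```

```text
[0.593  0.0778 0.128 ] [0.593  0.0777 0.116 ] [-0.0001 -0.0002 -0.012 ]
```

Both are aligned within 0.3 mm, so I'm lowering gently and watching the force.

Request:
step_arm(
  hand=[255,255,255,255,255],
  translation=[
    [0,0,0.001],
    [0,0,0.002],
    [0,0,0.003],
    [0,0,0.004],
    [0,0,0.005],
  ],
  turn=[
    [0,0,0],
    [0,0,0],
    [0,0,0],
    [0,0,0],
    [0,0,0],
  ],
)

```text
time_s: 8.55
tool_pos: [0.5239, 0.0833, 0.1311]
orientation: [3.138, -0.139, -0.0]
force: [0.7, -0.2, -3.6]
finger_gap: 0.0091
```

```bash
python3 -c "
from h import *
o=get_obs();print(o['tool_pos'],o['force'],o['ft_torque'])"
```

```text
[0.52392123 0.08328085 0.13110611] [ 0.67400092 -0.23654108 -3.56009333] [ 0.02055431 -0.01482575  0.00199313]
```

Request:
step_arm(
  hand=[255,255,255,255,255],
  translation=[
    [0,0,0.001],
    [0,0,0.002],
    [0,0,0.003],
    [0,0,0.004],
    [0,0,0.005],
  ],
  turn=[
    [0,0,0],
    [0,0,0],
    [0,0,0],
    [0,0,0],
    [0,0,0],
  ],
)

```text
time_s: 8.97
tool_pos: [0.5239, 0.0833, 0.1261]
orientation: [3.138, -0.138, -0.0]
force: [0.0, 0.5, -3.6]
finger_gap: 0.0091
```

Request:
step_arm(
  hand=[255,255,255,255,255],
  translation=[
    [0,0,0.001],
    [0,0,0.002],
    [0,0,0.003],
    [0,0,0.004],
    [0,0,0.005],
  ],
  turn=[
    [0,0,0],
    [0,0,0],
    [0,0,0],
    [0,0,0],
    [0,0,0],
  ],
)

```text
time_s: 9.38
tool_pos: [0.5239, 0.0833, 0.1211]
orientation: [3.138, -0.138, -0.0]
force: [0.5, 0.8, -4.1]
finger_gap: 0.0091
```

Request:
step_arm(
  hand=[255,255,255,255],
  translation=[
    [0,0,0.0005],
    [0,0,0.001],
    [0,0,0.0015],
    [0,0,0.0015],
  ],
  turn=[
    [0,0,0],
    [0,0,0],
    [0,0,0],
    [0,0,0],
  ],
)

```text
time_s: 9.72
tool_pos: [0.5239, 0.0833, 0.1196]
orientation: [3.138, -0.138, -0.0]
force: [0.7, 0.4, -4.3]
finger_gap: 0.0089
```

Request:
step_arm(
  hand=[255,255,255,255],
  translation=[
    [0,0,0.0004],
    [0,0,0.0008],
    [0,0,0.0012],
    [0,0,0.0012],
  ],
  turn=[
    [0,0,0],
    [0,0,0],
    [0,0,0],
    [0,0,0],
  ],
)

```text
time_s: 10.05
tool_pos: [0.5239, 0.0833, 0.1184]
orientation: [3.138, -0.138, -0.0]
force: [0.2, -0.5, -4.0]
finger_gap: 0.0089
```

Request:
step_arm(
  hand=[255,255,255],
  translation=[
    [0,0,0.0004],
    [0,0,0.0006],
    [0,0,0.0006],
  ],
  turn=[
    [0,0,0],
    [0,0,0],
    [0,0,0],
  ],
)

```text
time_s: 10.3
tool_pos: [0.524, 0.0834, 0.1182]
orientation: [-3.138, 0.138, 0.0]
force: [-3.5, -0.7, 3.0]
finger_gap: 0.0094
```

Request:
step_arm(
  hand=[205,205,205,205,205],
  translation=[
    [0,0,0],
    [0,0,0],
    [0,0,0],
    [0,0,0],
    [0,0,0],
  ],
  turn=[
    [0,0,0],
    [0,0,0],
    [0,0,0],
    [0,0,0],
    [0,0,0],
  ],
)

```text
time_s: 10.72
tool_pos: [0.5241, 0.0833, 0.118]
orientation: [-3.139, 0.139, -0.0]
force: [0.0, -1.2, 0.1]
finger_gap: 0.0172
```

```bash
python3 -c "
from h import *
im,d,P,o=snap('wrist','w6');snap('scene','s6')
print(o['time_s'],o['tool_pos'],o['force'],o['joint_positions'].round(2),o['finger_gap'])
"
python3 meas.py w6 0.030 .593 .078
```

```text
10.7167 [0.52407827 0.08331492 0.1179777 ] [ 0.04744691 -1.17657645  0.09859159] [-0.9   0.22  0.74  1.92 -0.17  1.06 -1.74] 0.017181626120062417
upper kn 1040 [0.59   0.0782 0.11  ] max [0.6005 0.0868 0.1145] min [0.5791 0.0696 0.1055]
lower kn 0
rail 1977 yaw -5.14 dz/dx 0.0011
pin 228 [0.5931 0.0776 0.1151] (array([592.94,  77.65]), 3.91)
```

View pics/w6.png

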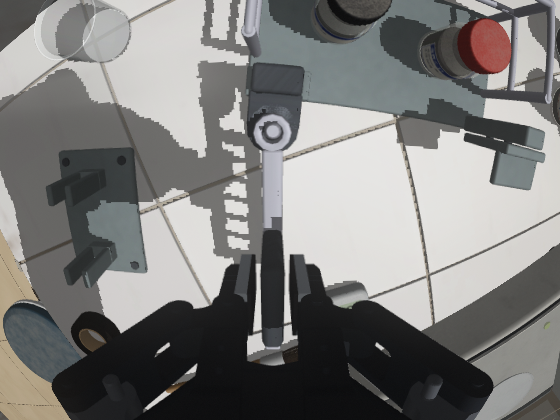

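The pin stands out through the knuckle ring at about (273,131), so the gate is home and free between loose pads. The keeper is at (515,160). Next I'll swing along the arc.

```bash
cat > arc.py <<'E'
from h import *
import sys
def arc(angs,pin=(.593,.0777),rad=None):
    o=get_obs();R0=R.from_rotvec(o["orientation"]);t0=o["tool_pos"];pin=np.array([*pin,t0[2]])
    for a in angs:
        Rz=R.from_euler("z",a,degrees=True);p=pin+Rz.apply(t0-pin)
        print(a,R0.inv().apply(p-t0).round(4).tolist())
    print("tcp",t0,"tooly heading",np.degrees(np.arctan2(*R0.as_matrix()[[1,0],1])).round(2),"force",o["force"].round(2),"t",o["time_s"],"j7",o["joint_positions"][6].round(2))
arc([float(x) for x in sys.argv[1:]])
E
python3 arc.py 4 8 12 16 20
```

```text
4.0 [0.0002, 0.0048, 0.0]
8.0 [0.0007, 0.0096, 0.0]
12.0 [0.0016, 0.0144, 0.0]
16.0 [0.0028, 0.0191, 0.0]
20.0 [0.0043, 0.0236, 0.0]
tcp [0.52401619 0.08329986 0.11795856] tooly heading -95.05 force [-0.4  -0.13 -0.08] t 10.8167 j7 -1.74
```

Request:
step_arm(
  hand=[205,205,205,205,205],
  translation=[
    [0.0002,0.0048,0],
    [0.0007,0.0096,0],
    [0.0016,0.0144,0],
    [0.0028,0.0191,0],
    [0.0043,0.0236,0],
  ],
  turn=[
    [0,0,-4],
    [0,0,-8],
    [0,0,-12],
    [0,0,-16],
    [0,0,-20],
  ],
)

```text
time_s: 11.23
tool_pos: [0.5262, 0.0594, 0.118]
orientation: [-3.114, -0.414, -0.0]
force: [-0.6, 0.4, 1.2]
finger_gap: 0.0166
```

```bash
python3 arc.py 4 8 12 16 20
```

```text
4.0 [0.0002, 0.0048, -0.0]
8.0 [0.0007, 0.0096, -0.0]
12.0 [0.0016, 0.0144, -0.0]
16.0 [0.0027, 0.0191, -0.0]
20.0 [0.0043, 0.0237, -0.0]
tcp [0.52618438 0.05936673 0.11797968] tooly heading -74.85 force [-0.62  0.39  1.19] t 11.2333 j7 -1.36
```

Request:
step_arm(
  hand=[205,205,205,205,205],
  translation=[
    [0.0002,0.0048,0],
    [0.0007,0.0096,0],
    [0.0016,0.0144,0],
    [0.0028,0.0191,0],
    [0.0043,0.0236,0],
  ],
  turn=[
    [0,0,-4],
    [0,0,-8],
    [0,0,-12],
    [0,0,-16],
    [0,0,-20],
  ],
)

```text
time_s: 11.65
tool_pos: [0.5365, 0.0376, 0.118]
orientation: [-2.995, -0.948, -0.0]
force: [-0.1, -0.6, 0.2]
finger_gap: 0.0168
```

Request:
step_arm(
  hand=[205,205,205,205,205],
  translation=[
    [0.0002,0.0048,0],
    [0.0007,0.0096,0],
    [0.0016,0.0144,0],
    [0.0028,0.0191,0],
    [0.0043,0.0236,0],
  ],
  turn=[
    [0,0,-4],
    [0,0,-8],
    [0,0,-12],
    [0,0,-16],
    [0,0,-20],
  ],
)

```text
time_s: 12.07
tool_pos: [0.5535, 0.0207, 0.1179]
orientation: [-2.785, -1.454, 0.0]
force: [0.3, 1.0, 0.3]
finger_gap: 0.0167
```

```bash
python3 arc.py 3 6 9 12 15; python3 -c "
from h import *
snap('wrist','w7')"
```

```text
3.0 [0.0001, 0.0036, -0.0]
6.0 [0.0004, 0.0072, -0.0]
9.0 [0.0009, 0.0108, -0.0]
12.0 [0.0016, 0.0144, -0.0]
15.0 [0.0024, 0.0179, -0.0]
tcp [0.55351864 0.02069509 0.11790427] tooly heading -34.86 force [0.31 0.96 0.29] t 12.0667 j7 -0.58
```

View pics/w7.png

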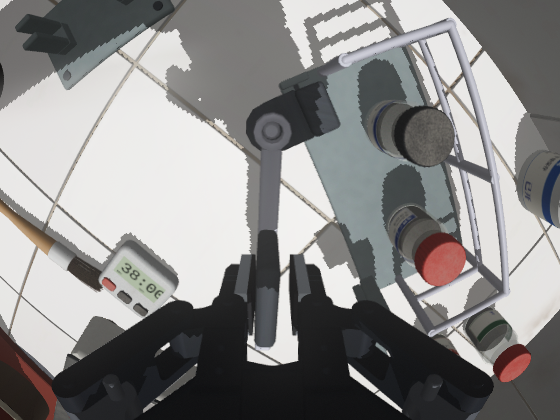

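Request:
step_arm(
  hand=[205,205,205,205,205],
  translation=[
    [0.0001,0.0036,0],
    [0.0004,0.0072,0],
    [0.0009,0.0108,0],
    [0.0016,0.0144,0],
    [0.0024,0.0179,0],
  ],
  turn=[
    [0,0,-3],
    [0,0,-6],
    [0,0,-9],
    [0,0,-12],
    [0,0,-15],
  ],
)

```text
time_s: 12.53
tool_pos: [0.5694, 0.0125, 0.1178]
orientation: [-2.573, -1.802, 0.001]
force: [-1.0, 0.3, -0.0]
finger_gap: 0.0168
```

```bash
python3 arc.py 1.5 3 4.5 6 7.5; python3 -c "
from h import *
im,d,P,o=snap('wrist','w8');print(o['force'])"; python3 - <<'E'
from h import *
f=np.load("w8.npz");P=cloud("wrist",f["d"],(f["K"],f["R"],f["t"]));Q=P.reshape(-1,3);z=Q[:,2]
g=(z>.104)&(z<.1135)&(np.hypot(Q[:,0]-.593,Q[:,1]-.0777)>.012)&(np.hypot(Q[:,0]-.593,Q[:,1]-.0777)<.045)&(Q[:,1]<.07)&(Q[:,0]<.6)
S=Q[g];m=S.mean(0);w,v=np.linalg.eigh(np.cov((S[:,:2]-m[:2]).T));a=v[:,1]*np.sign(-v[1,1]);print(g.sum(),np.sqrt(w),"gate yaw",np.degrees(np.arctan2(a[1],a[0])))
d=m[:2]-[.593,.0777];print("from pin",np.degrees(np.arctan2(d[1],d[0])))
E
```

```text
1.5 [0.0, 0.0018, -0.0]
3.0 [0.0001, 0.0036, -0.0]
4.5 [0.0002, 0.0054, -0.0]
6.0 [0.0004, 0.0072, -0.0]
7.5 [0.0006, 0.009, -0.0]
tcp [0.56937236 0.01254553 0.11781475] tooly heading -20.01 force [-1.    0.27 -0.02] t 12.5333 j7 -0.3
[-1.00373372  0.267114   -0.01599466]
1345 [0.00285838 0.00962023] gate yaw -112.7589712538232
from pin -111.70658215313868
```

View pics/w8.png

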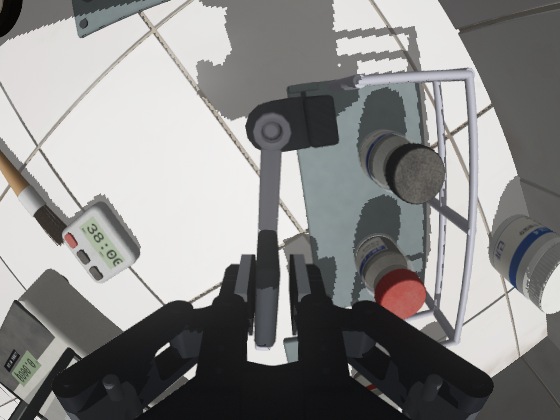

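Request:
step_arm(
  hand=[205,205,205,205,205],
  translation=[
    [0,0.0018,0],
    [0.0001,0.0036,0],
    [0.0002,0.0054,0],
    [0.0004,0.0072,0],
    [0.0006,0.009,0],
  ],
  turn=[
    [0,0,-1.5],
    [0,0,-3],
    [0,0,-4.5],
    [0,0,-6],
    [0,0,-7.5],
  ],
)

```text
time_s: 13.0
tool_pos: [0.5779, 0.0101, 0.1179]
orientation: [-2.452, -1.963, 0.0]
force: [-0.5, 0.4, 0.0]
finger_gap: 0.0165
```

Request:
step_arm(
  hand=[205,205,205,205,205],
  translation=[
    [0,0.0007,0],
    [0,0.0014,0],
    [0,0.0021,0],
    [0,0.0028,0],
    [0.0001,0.0035,0],
  ],
  turn=[
    [0,0,-0.6],
    [0,0,-1.2],
    [0,0,-1.8],
    [0,0,-2.4],
    [0,0,-3.0],
  ],
)

```text
time_s: 13.42
tool_pos: [0.5815, 0.0094, 0.1179]
orientation: [-2.398, -2.029, 0.0]
force: [-0.5, -0.1, 0.1]
finger_gap: 0.0166
```

```bash
cat > gy.py <<'E'
from h import *
import sys
im,d,P,o=snap('wrist',sys.argv[1]);print(o['time_s'],o['force'],o['tool_pos'])
Q=P.reshape(-1,3);z=Q[:,2];rr=np.hypot(Q[:,0]-.593,Q[:,1]-.0777)
g=(z>.104)&(z<.1135)&(rr>.012)&(rr<.045)&(Q[:,1]<.07)&(Q[:,0]<.6)
S=Q[g];m=S.mean(0);w,v=np.linalg.eigh(np.cov((S[:,:2]-m[:2]).T));a=v[:,1]*np.sign(-v[1,1]);print(g.sum(),np.sqrt(w),"gate yaw",np.degrees(np.arctan2(a[1],a[0])),"z",np.median(S[:,2]))
dd=m[:2]-[.593,.0777];print("from pin",np.degrees(np.arctan2(dd[1],dd[0])))
E
python3 gy.py w9
```

```text
13.4167 [-0.5391194  -0.11565311  0.13723338] [0.58152537 0.00944236 0.11790024]
1338 [0.00285691 0.00959507] gate yaw -102.2490385144232 z 0.10923553618886819
from pin -101.25970900011575
```

View pics/w9.png

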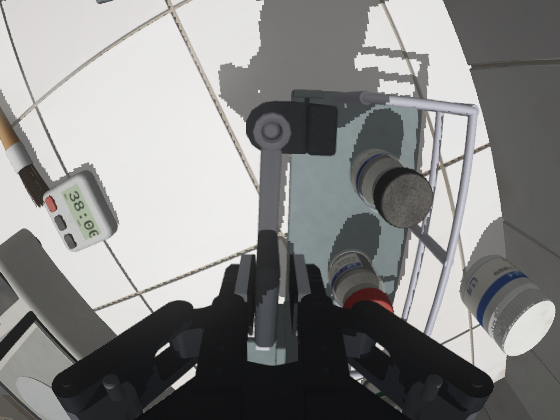

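Only 1–2° left. I'll go on in small steps until I feel the stop.

Request:
step_arm(
  hand=[205,205,205,205],
  translation=[
    [0,0.0004,0],
    [0,0.0008,0],
    [0,0.0012,0],
    [0,0.0012,0],
  ],
  turn=[
    [0,0,-0.33],
    [0,0,-0.66],
    [0,0,-1.0],
    [0,0,-1.0],
  ],
)

```text
time_s: 13.8
tool_pos: [0.5828, 0.0092, 0.1179]
orientation: [2.38, 2.05, 0.0]
force: [0.1, 0.4, -0.8]
finger_gap: 0.0166
```

Request:
step_arm(
  hand=[205,205,205,205],
  translation=[
    [0,0.0004,0],
    [0,0.0008,0],
    [0,0.0012,0],
    [0,0.0012,0],
  ],
  turn=[
    [0,0,-0.33],
    [0,0,-0.66],
    [0,0,-1.0],
    [0,0,-1.0],
  ],
)

```text
time_s: 14.13
tool_pos: [0.5839, 0.009, 0.1179]
orientation: [-2.362, -2.071, 0.0]
force: [-1.6, 0.2, 1.0]
finger_gap: 0.0165
```

```bash
python3 gy.py w10
```

```text
14.1333 [-1.56862604  0.17568716  1.04671627] [0.58386214 0.00900265 0.11789718]
1344 [0.0028549  0.00961483] gate yaw -100.31076331923688 z 0.10922642787997686
from pin -99.2161057814373
```

Request:
step_arm(
  hand=[205,205,205],
  translation=[
    [0,0.0004,0],
    [0,0.0008,0],
    [0,0.0008,0],
  ],
  turn=[
    [0,0,0],
    [0,0,0],
    [0,0,0],
  ],
)

```text
time_s: 14.43
tool_pos: [0.5842, 0.009, 0.1178]
orientation: [-2.362, -2.07, 0.001]
force: [-5.1, 0.7, 2.2]
finger_gap: 0.0163
```

```bash
python3 gy.py w11
```

```text
14.4333 [-5.0954609   0.7450809   2.17295296] [0.58416347 0.00898934 0.11784463]
1343 [0.0028524  0.00959421] gate yaw -100.13554183153046 z 0.10925550244436551
from pin -99.0260872573395
```

The tongue is against the stop, at about 5 N. Now I relax, open and rise.

Request:
step_arm(
  hand=[205,205,190,160,120],
  translation=[
    [0,-0.001,0],
    [0,-0.002,0],
    [0,-0.002,0],
    [0,-0.002,0],
    [0,-0.002,0],
  ],
  turn=[
    [0,0,0],
    [0,0,0],
    [0,0,0],
    [0,0,0],
    [0,0,0],
  ],
)

```text
time_s: 14.9
tool_pos: [0.583, 0.009, 0.118]
orientation: [2.363, 2.07, 0.001]
force: [-1.3, 0.1, 0.1]
finger_gap: 0.0429
```

Request:
step_arm(
  hand=[120,120,120,120,120],
  translation=[
    [0,0,0],
    [0,0,-0.005],
    [0,0,-0.02],
    [0,0,-0.04],
    [0,0,-0.06],
  ],
  turn=[
    [0,0,0],
    [0,0,0],
    [0,0,0],
    [0,0,0],
    [0,0,0],
  ],
)

```text
time_s: 15.32
tool_pos: [0.5825, 0.009, 0.1787]
orientation: [-2.363, -2.07, 0.001]
force: [0.2, 0.0, 0.5]
finger_gap: 0.0448
```

Request:
step_arm(
  hand=[120,120,120,120,120],
  translation=[
    [0,0,-0.03],
    [0,0,-0.06],
    [0,0,-0.08],
    [0,0,-0.08],
    [0,0,-0.08],
  ],
  turn=[
    [0,0,0],
    [0,0,0],
    [0,0,0],
    [0,0,0],
    [0,0,0],
  ],
)

```text
time_s: 15.73
tool_pos: [0.5834, 0.0091, 0.2594]
orientation: [2.362, 2.069, 0.004]
force: [0.2, -0.0, -1.6]
finger_gap: 0.0455
```

```bash
python3 gy.py w12; python3 -c "
from h import *
snap('scene','s12');snap('top','t12')
a=cv2.imread('pics/s12.png');cv2.imwrite('pics/s12k.png',cv2.convertScaleAbs(cv2.resize(a[130:340,190:380],None,fx=2.8,fy=2.8),alpha=1.6))"
```

```text
15.7333 [ 0.19281058 -0.02305932 -1.6454956 ] [0.5834017  0.00906095 0.25936324]
395 [0.00292039 0.00956097] gate yaw -100.61818514876215 z 0.10904306049708432
from pin -99.7663128462892
```

View pics/w12.png

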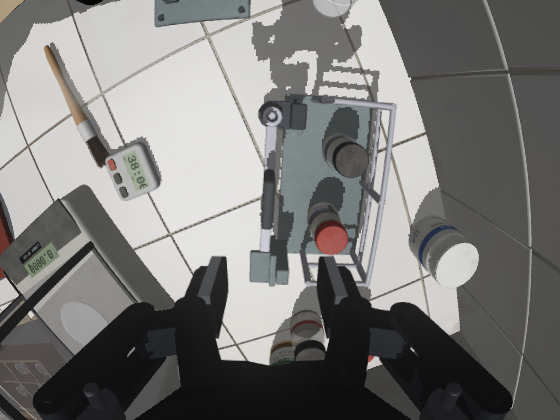

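View pics/s12k.png

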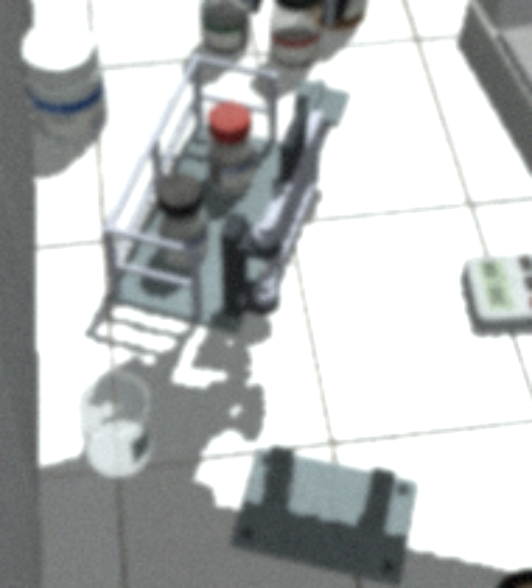

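The gate is shut with its tongue under the hood at about (268,265) in the wrist view. Everything else stands where it was, and the robot is clear.

```bash
python3 -c "
from h import *
print(job_done(),get_obs()['time_s'])"
```

```text
the job is handed in; nothing more can be done
the job is handed in; nothing more can be done
```

I hung the gate on both pins about 85° open, swung it shut with its tongue under the keeper hood, let go and handed the job in at about 16 s of the 61 s. `job_done()` reports no verdict, so I can't confirm it passed.

- **Hanging:** I lined the upper knuckle up with its pin in the wrist camera to within about 0.3 mm, then lowered in small steps. The force did not change on the way down. At the bottom it went from -4 N to +3 N, which I took as the knuckles seating. The pin then showed through the upper knuckle ring. I could not see the lower knuckle at that point; it was hidden behind the post's upper arm.
- **Shutting:** I guided the gate round the hinge with the fingers loose around its tab and stopped when I felt about 5 N against the stop.
- **Last checks:** After release the gate's heading measured about -100.6°. Fully shut would be about -100.1°, from two camera readings of the rack that differ by 0.8°; the limit is about 3.4°. The top rail was at 109 mm, against 110 mm when fully home. In the pictures the bottles, jar and beaker appeared unmoved, though I did not measure them again. The fingers were clear of everything.

No check failed. The cameras disagreed with each other by 1–3 mm, so I used only the wrist camera for the final alignment.

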